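# Butt the blue mounting bar against the marking-out fence

## Robot

A 6-joint arm with a two-finger parallel gripper is mounted at the origin on the work surface. World frame = base frame: x ahead of the robot, y to its left, z up, the work surface at z = 0. Lengths are in m, angles in rad, forces in N, time in s.
With the tool pointing down it reaches from about 0.275 to 0.75 m from the base axis. Payload 10.2 kg.
Tool frame: the origin (TCP) lies on the centre line of the jaws, within the pads' length; the fingertips stand 17 mm ahead of it and the grasp point (between the pads) lies 2 mm behind it; z points along the fingers, y is the line along which they close (so a half turn about z gives the same grasp; the last joint's range is limited). The gripper opens to 85 mm and grips with 20 to 120 N. Pads are 22 mm wide; open, the fingers measure 114 mm over their backs; the gripper's body (76 mm by 85 mm) begins 54 mm behind the grasp point. The pads swing forward as they close: fully open they stand 13 mm farther back than shut.
Start: joints at [0.906, 0.313, 1.498, -0, 1.331, -0.223], TCP at [0.224, 0.475, 0.227] pointing down, gripper open.
Joint ranges: [-2.94, 2.94], [-0.97, 2.17], [0.19, 2.56], [-1.23, 4.37], [0.02, 3.11], [-2.88, 2.88]. Speed limits (rad/s): [2.39, 2.39, 3.01, 3.14, 3.14, 3.14].

## Interface

Orientations are given as a unit quaternion [w, x, y, z].
In Python, from cell import bot gives the robot as it stands. Calls block until the motion is done:
- bot.reach(position, orientation): joint-space move of the TCP to a pose.
- bot.move_linear(position, rot=None, max_speed=0.15): straight line of the TCP; rot=None keeps the orientation; max_speed is the mean speed in m/s.
- bot.move_joints(angles): joint-space move.
- bot.open() and bot.grasp(newtons=None): open the fingers fully, or close them until they stop; newtons is the grip in N (None keeps the last).
- bot.wait(seconds).
- bot.solve_ik(position, orientation): joint angles nearest the present ones, or None.
- bot.get_state(): the state.
- bot.camera(name): name is "scene" or "side" or "wrist"; returns a dict with "img" (420x560x3 uint8, blue, green, red), "intrinsics" (3x3 intrinsics, pixels), "world_from_camera" (4x4, takes a point from camera to world coordinates). Camera axes: x right, y up, looking along -z (the intrinsics and any distortion apply to the point x, -y, -z); pixel columns grow to the right and rows downward; lengths in m; the calibration is good to about 2 mm. A picture is of the moment at which its call begins. There is no depth.
A pose or a line that the arm cannot do raises bot.Unreachable and nothing moves.
- bot.sign_off(): hands the job in; it is judged then, once.
The state is a dict: "time": time; "joints": joint angles; "dq": joint speeds; "joint_efforts": joint torques, N m; "eef_pos": TCP position; "orientation": TCP orientation; "wrist_force": force on the tool from outside, world axes, zero at the start; "wrist_torque": the same for the moment, N m; "finger_gap": finger opening in m; "grasp_force": force on a finger pad.
Only numpy, scipy, OpenCV 4.12 (cv2) and the standard library are available. Lean on these libraries where they do the work, as an engineer would, in place of code of your own. Each camera call takes 0.05 s, during which the arm holds its last target. There are 200 camera calls.

## Task

On the engine bench, slide the blue mounting bar across the bench top, pushing it near both ends, until it lies flat and parallel against the long dark-grey angle-iron fence, its whole length backed by the fence, ready for marking out. Do not lift it off the bench, leave the red bar where it is, and let go of the bar when done.

Things in the scene. Friction and masses are not known exactly. Their poses are not given: they have to be found in the camera images.
- blue_bar: blue solid bar with three steel-ringed bolt holes on top, loose, flat on the bench: 200 mm long (its y), 30 mm wide (its x), 20 mm high (its z), about 0.33 kg. Origin: middle of its underside, on the bench top (z = 0). It starts on the robot's side of the fence, skewed to it by up to 26 degrees, its centre 75 to 110 mm from the face
- red_bar: red painted bar of the same shape and size as the blue one, lying beside it in front of the other half of the fence (left and right change); it must stay where it is. Origin: middle of its underside; long axis y
- fence: dark grey steel angle iron bolted to the bench, immovable, 660 mm long (its y), upright leg 30 mm high, 5 mm thick, foot pointing away from the robot. Origin: foot of the flat face towards the robot, half-way along, at bench level. x points away from the robot, into the face: the blue bar is flush with its centre at x = -15 mm. A loose 57 mm high piston stands 230 mm on the robot's side of its middle
Not all that is in view belongs to the job. Several things have the shape of the blue_bar; the one meant has the colours described above.

How it is judged:
At the end, for the whole second after the job is handed in: The blue bar lies flat and at rest in front of the fence, its centre within 10 mm of flush against the face, parallel within 10 degrees, its whole length backed by the fence (centre at most 235 mm from the fence's middle); the red bar is within 20 mm of where it started (x of blue_bar in the frame of fence between -0.025 and -0.008 m and y of blue_bar in the frame of fence between -0.235 and 0.235 m and angle between the y axis of blue_bar and the y axis of fence, either way round below 0.175 rad and height (world z) of blue_bar below 0.008 m and angle between blue_bar's own z axis and vertical below 0.1 rad and linear speed of blue_bar below 0.01 m/s and distance of red_bar from where it was at the start of the episode below 0.02 m); the robot touches nothing.
It fails at once if the blue bar is lifted off the bench (more than 20 mm) (height (world z) of blue_bar above 0.02 m).
It fails at once if the red bar is moved more than 20 mm (distance of red_bar from where it was at the start of the episode above 0.02 m).
It also fails if it takes over 45 s, if anything falls off the work surface, if the arm or the gripper's body presses on something with over 40 N, if the wrist force passes 120 N, or if a joint passes its speed limit or range.

## Working session

There is one attempt and no reset: what is moved stays moved. The work goes in short steps, each a Python script; the robot and the scene stay as the last script left them, time stands still between calls to the robot, and variables do not carry over. Pictures are saved under pics/ and viewed, at most 10 in all, crops included, and the job is handed in when it is done.

```bash
mkdir -p pics; ls; python3 - <<'E'
from cell import bot
import cv2
for n in ("scene","side"):
    c=bot.camera(n); cv2.imwrite(f"pics/{n}0.png",c["img"]); print(n,c["intrinsics"],c["world_from_camera"].round(3) if hasattr(c["world_from_camera"],'round') else c["world_from_camera"], c.keys())
print(bot.get_state())
E
```

```text
pics
scene [[434.37368677   0.         278.87162189]
 [  0.         434.37368677 204.31286254]
 [  0.           0.           1.        ]] [[-0.348 -0.598  0.722  1.159]
 [ 0.937 -0.227  0.264  0.359]
 [ 0.006  0.769  0.639  0.561]
 [ 0.     0.     0.     1.   ]] dict_keys(['img', 'intrinsics', 'world_from_camera'])
side [[390.76530986   0.         289.27400631]
 [  0.         390.76530986 211.66933638]
 [  0.           0.           1.        ]] [[ 0.691  0.439 -0.574  0.072]
 [-0.723  0.422 -0.547 -0.335]
 [ 0.002  0.793  0.609  0.564]
 [ 0.     0.     0.     1.   ]] dict_keys(['img', 'intrinsics', 'world_from_camera'])
{'time': 0.1, 'joints': array([ 9.05617996e-01,  3.13377907e-01,  1.49834754e+00, -2.48680542e-06,
        1.33099086e+00, -2.23413858e-01]), 'dq': array([ 0.00088332, -0.00013028, -0.00369478, -0.00152278, -0.00083361,
       -0.00106661]), 'joint_efforts': array([ 1.32685473e-03, -4.12903583e+01, -2.60140657e+01, -1.80899247e-04,
        3.03463596e-03,  1.73121686e-05]), 'eef_pos': array([0.22433021, 0.47440724, 0.22680567]), 'orientation': array([-2.40395111e-04,  2.19090187e-01,  9.75704450e-01, -5.07799552e-04]), 'wrist_force': array([-0.94492447, -0.42563583, -0.11262117]), 'wrist_torque': array([-0.0099954 ,  0.02028645,  0.0080022 ]), 'grasp_force': 0.0, 'finger_gap': 0.08504323066622257}
```

View pics/scene0.png

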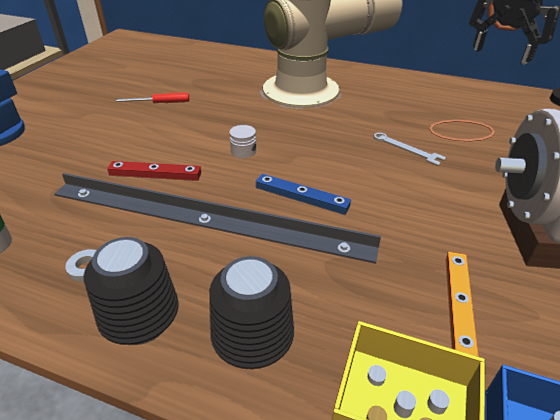

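View pics/side0.png

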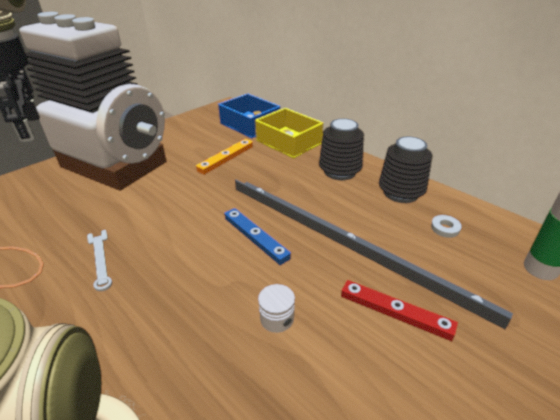

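The scene view shows three bars of the same shape: red at (153,167), blue at (302,190) and orange at (461,297). The blue one is meant, since it has blue paint and lies on the robot's side of the fence. In the side view it is at (257,235), and the fence runs from (236,185) to (506,318). I'll confirm it in a crop and fit the poses.

```bash
cat > h.py <<'E'
import cv2, numpy as np
from scipy.optimize import minimize
def proj(c,P):
    T=np.linalg.inv(np.array(c["world_from_camera"])); q=np.atleast_2d(P)@T[:3,:3].T+T[:3,3]
    q=q*[1,-1,-1]; u=q@np.array(c["intrinsics"]).T; return u[:,:2]/u[:,2:]
def back(c,uv,z):
    T=np.array(c["world_from_camera"]); d=np.linalg.inv(c["intrinsics"])@[uv[0],uv[1],1]; d=T[:3,:3]@(d*[1,-1,-1])
    return T[:3,3]+d*(z-T[2,3])/d[2]
def mask(img,col):
    b,g,r=[img[...,i].astype(int) for i in range(3)]
    m=((b>1.6*r)&(b>1.25*g)&(b>70)) if col=="blue" else ((r>2.2*g)&(r>2.2*b)&(r>70)&(g<70))
    return m.astype(np.uint8)
def box(p):
    c,s=np.cos(p[2]),np.sin(p[2])
    return np.array([[p[0]+c*a-s*b,p[1]+s*a+c*b,z] for a in(-.015,.015) for b in(-.1,.1) for z in(0,.02)])
def fit(cams,col,seeds):
    """seeds: pixel of the bar per camera; pose x,y,yaw (long axis = y) from silhouettes"""
    hulls=[]
    for c,s in zip(cams,seeds):
        m=cv2.morphologyEx(mask(c["img"],col),cv2.MORPH_CLOSE,np.ones((9,9),np.uint8))
        n,l,st,ce=cv2.connectedComponentsWithStats(m)
        k=min((i for i in range(1,n) if st[i,4]>150),key=lambda i:np.hypot(*(ce[i]-s)))
        hulls.append(cv2.convexHull(np.argwhere(l==k)[:,::-1].astype(np.float32))[:,0])
    def cost(p):
        e=0
        for c,h in zip(cams,hulls):
            b=cv2.convexHull(proj(c,box(p)).astype(np.float32)); A=cv2.intersectConvexConvex(b,h.reshape(-1,1,2))[0]
            e+=1-A/(cv2.contourArea(b)+cv2.contourArea(h)-A)
        return e
    x=np.mean([back(c,h.mean(0),.01)[:2] for c,h in zip(cams,hulls)],0)
    rs=[minimize(cost,[*x,t],method="Nelder-Mead",options=dict(initial_simplex=[[*x,t],[x[0]+.01,x[1],t],[x[0],x[1]+.01,t],[*x,t+.15]])) for t in np.arange(-1.5,1.5,.4)]
    r=min(rs,key=lambda r:r.fun); return r.x,r.fun
E
python3 - <<'E'
from cell import bot
from h import *
cs=[bot.camera("scene"),bot.camera("side")]
print("blue",fit(cs,"blue",[(302,190),(257,235)])); print("red",fit(cs,"red",[(153,168),(398,307)]))
print("piston",back(cs[0],(243,131),.057),back(cs[1],(277,299),.057))
a=cv2.resize(cs[1]["img"][170:345,215:525],None,fx=2.5,fy=2.5,interpolation=cv2.INTER_CUBIC)
cv2.imwrite("pics/crop.png",a)
E
```

```text
blue (array([ 0.48583578,  0.16344174, -0.12411371]), np.float64(0.29436448032043117))
red (array([ 0.5236038 , -0.16361737,  0.25280498]), np.float64(0.21442327331370203))
piston [ 0.37472103 -0.01608083  0.057     ] [ 0.3647602  -0.02785419  0.057     ]
```

View pics/crop.png

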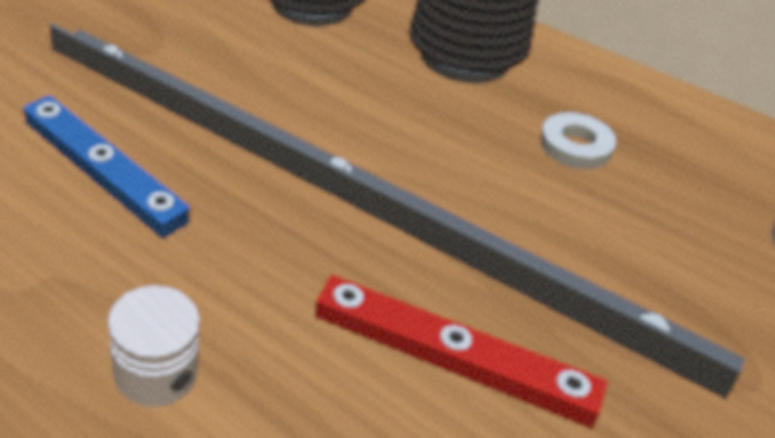

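The crop confirms the blue bar with three steel rings, skewed in front of the left half of the fence. The fence face's foot runs from (236.6,188.4) to (506.2,328.8) in side pixels. The two views disagree somewhat, so I'll check the scale on the fence length and the piston, and take a wrist look from above the bar.

```bash
python3 - <<'E'
from cell import bot
from h import *
cs=[bot.camera("scene"),bot.camera("side")]
a,b=back(cs[1],(236.6,188.4),0),back(cs[1],(506.2,328.8),0)
print("side foot",a,b,np.linalg.norm(a-b))
a2,b2=back(cs[0],(380,238),.03),back(cs[0],(64,175),.03)
print("scene top",a2,b2,np.linalg.norm(a2-b2))
for i,s,r in((0,(302,190),(153,168)),(1,(257,235),(398,307))):
    print(i,"blue",fit([cs[i]],"blue",[s]),"red",fit([cs[i]],"red",[r]))
# go above bar, look
from scipy.spatial.transform import Rotation as R
q=bot.get_state()["orientation"]
bot.reach([0.36,0.12,0.33],[0,0,1,0])
c=bot.camera("wrist"); cv2.imwrite("pics/w1.png",c["img"]); np.savez("w1.npz",**c)
print(np.array(c["world_from_camera"]).round(3),bot.get_state()["time"])
E
```

```text
side foot [0.58062043 0.33767546 0.        ] [ 0.62308916 -0.32161588  0.        ] 0.6606577541118462
scene top [0.58333257 0.33750807 0.03      ] [ 0.62867819 -0.30880691  0.03      ] 0.6479037527894074
0 blue (array([ 0.48330582,  0.16002008, -0.09112282]), np.float64(0.11453713087538142)) red (array([ 0.52305256, -0.16576243,  0.26563118]), np.float64(0.08908272144591445))
1 blue (array([ 0.48691407,  0.16475445, -0.12755131]), np.float64(0.17438755206049605)) red (array([ 0.52431085, -0.1635672 ,  0.26141486]), np.float64(0.1241133679471278))
[[-0.001 -0.959 -0.283  0.289]
 [ 1.    -0.    -0.     0.119]
 [ 0.    -0.283  0.959  0.476]
 [ 0.     0.     0.     1.   ]] 1.8083
```

View pics/w1.png

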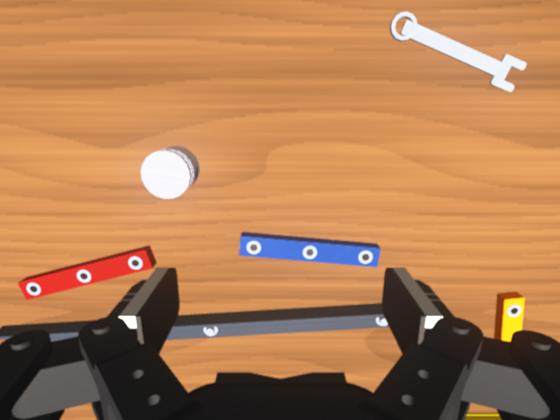

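The side view gives a fence length of 661 mm against 660 mm true, so the calibration is sound. The face passes (0.592, 0.163) at yaw 0.064. The blue bar is centred at about (0.486, 0.163), yaw about -0.12, so it is 105 mm from the face, which is within the stated range. The wrist view shows blue at (310,250), red at (85,275) and the piston at (167,174), with the path clear. I'll push with both open fingers, which contact the bar at about ±50 mm, squared to the fence.

```bash
cat > p.py <<'E'
from cell import bot
from h import *
from scipy.spatial.transform import Rotation as R
yaw=np.arctan2(.0425,.659); n=np.array([np.cos(yaw),np.sin(yaw),0]); t=np.array([-n[1],n[0],0])
A=np.array([.6019,.008,0])   # middle of the fence face
q=np.roll((R.from_euler("z",yaw)*R.from_euler("y",np.pi)).as_quat(),1)
P=lambda x,y,z: A+n*x+t*y+[0,0,z]
def F(): return np.array(bot.get_state()["wrist_force"])
E
python3 - <<'E'
from p import *
w=np.load("w1.npz"); h=[back(w,p,.02) for p in((253.5,247),(365.5,257),(310,252))]; print("wrist holes",h)
c=np.array([.486,.163,0])-A; x,y=c@n,c@t; print("bar in fence",x,y)
bot.reach(P(x-.062,y,.12),q); bot.move_linear(P(x-.062,y,.026)); f0=F(); print("f0",f0)
z=.026
while z>.013:
    z-=.002; bot.move_linear(P(x-.062,y,z),max_speed=.03)
    if (F()-f0)[2]>3: z+=.002; bot.move_linear(P(x-.062,y,z),max_speed=.03); break
print("z",z,F()-f0)
f0=F()
bot.move_linear(P(x-.03,y,z),max_speed=.05); print(F()-f0,bot.get_state()["time"])
c=bot.camera("wrist"); cv2.imwrite("pics/w2.png",c["img"])
open("st","w").write(f"{x} {y} {z}")
E
```

```text
wrist holes [array([0.47898076, 0.08125294, 0.02      ]), array([0.49429093, 0.24087574, 0.02      ]), array([0.48660161, 0.16142173, 0.02      ])]
bar in fence -0.10568424213164813 0.1621377530529493
f0 [-0.68060972 -0.42591178  0.47605875]
z 0.011999999999999993 [ 0.76322721  0.40676784 -0.18144714]
[ 0.02464382  0.09308219 -1.1350189 ] 6.0167
```

View pics/w2.png

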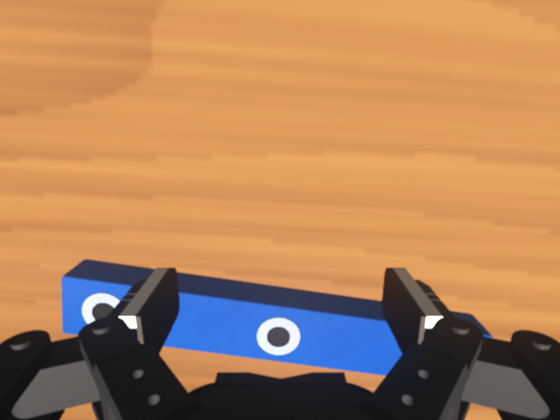

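The wrist view shows the bar centred at (278,337) between the fingers, which are level with its near side and just about to touch. No contact with the bench was felt. I'll push on to the fence.

```bash
python3 - <<'E'
from p import *
x,y,z=map(float,open("st").read().split())
f0=F(); d=x-.03
bot.move_linear(P(-.055,y,z),max_speed=.05); print("mid",(F()-f0)@n); d=-.055
while d<-.035:
    d+=.002; bot.move_linear(P(d,y,z),max_speed=.03); g=(F()-f0)@n; print(round(d,3),g.round(1))
    if abs(g)>10: break
bot.move_linear(P(d-.03,y,z),max_speed=.06); bot.move_linear(P(d-.06,y,.2))
cs=[bot.camera("scene"),bot.camera("side")]
for k,s in (("blue",[(330,215),(290,220)]),("red",[(153,168),(398,307)])):
    p,e=fit(cs,k,s); v=np.array([*p[:2],0])-A; print(k,p,e,"fence x,y,yaw",v@n,v@t,p[2]-yaw)
print(bot.get_state()["time"])
cv2.imwrite("pics/s2.png",cv2.resize(cs[1]["img"][150:345,200:525],None,fx=2.4,fy=2.4))
E
```

```text
mid -0.1473018240980511
-0.053 -0.7
-0.051 -0.1
-0.049 0.7
-0.047 0.3
-0.045 -0.5
-0.043 -0.8
-0.041 -0.4
-0.039 0.0
-0.037 -0.4
-0.035 -0.7
blue [ 0.4858479   0.16344763 -0.12398997] 0.29241431225511727 fence x,y,yaw -0.10580722191181265 0.1625942448757017 -0.18839243662941038
red [ 0.52360127 -0.16359686  0.25284458] 0.21763915712403625 fence x,y,yaw -0.08918003162660727 -0.166201971906679 0.1884421101120174
12.5
```

View pics/s2.png

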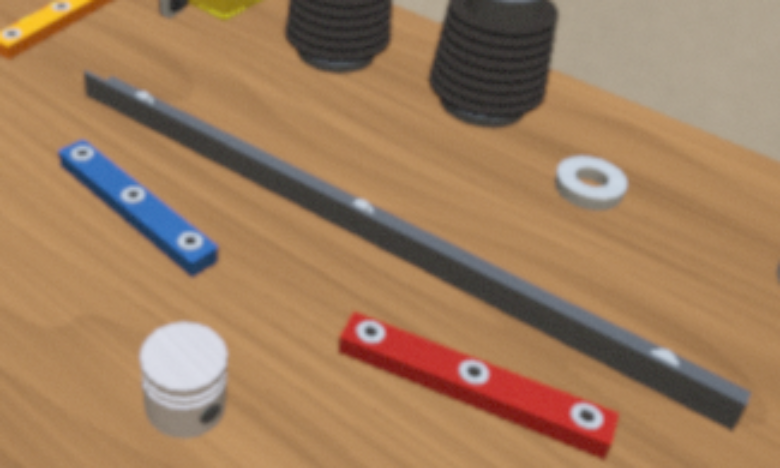

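The side view shows the bar unmoved at crop (133,195). The open fingertips passed over it and the red bar is untouched. The fingers stand farther back when open than I assumed, so I'll close the gripper, whose tips reach 17 mm ahead of the TCP, and check the depth behind the right end of the bar.

```bash
python3 - <<'E'
from p import *
bot.grasp(20); print("gap",bot.get_state()["finger_gap"])
X,Y=-.165,.1625-.07
bot.reach(P(X,Y,.08),q); bot.move_linear(P(X,Y,.028),max_speed=.1); f0=F()
z=.028
while z>.0215:
    z-=.002; bot.move_linear(P(X,Y,z),max_speed=.03); g=(F()-f0)[2]; print(z,bot.get_state()["eef_pos"],g)
    if g>4: z+=.002; bot.move_linear(P(X,Y,z),max_speed=.03); break
open("st","w").write(f"{X} {Y} {z}"); print(P(X,Y,z),bot.get_state()["time"])
c=bot.camera("side"); u=proj(c,P(X,Y,.0))[0]; print(u)
a,b=int(u[0]),int(u[1]); cv2.imwrite("pics/s3.png",cv2.resize(c["img"][b-100:b+50,a-100:a+100],None,fx=4,fy=4))
E
```

```text
gap 2.6925060299554867e-05
0.026000000000000002 [0.43146441 0.08970219 0.02630777] -0.2263498512744231
0.024 [0.43123617 0.08969197 0.02396194] -0.5827582512917377
0.022 [0.4312293  0.08967383 0.02189243] -0.43993136586878007
0.019999999999999997 [0.43122998 0.08967791 0.01988725] -1.4259855794954186
[0.43128895 0.08968917 0.02      ] 15.6
[259.63734861 266.87403677]
```

View pics/s3.png

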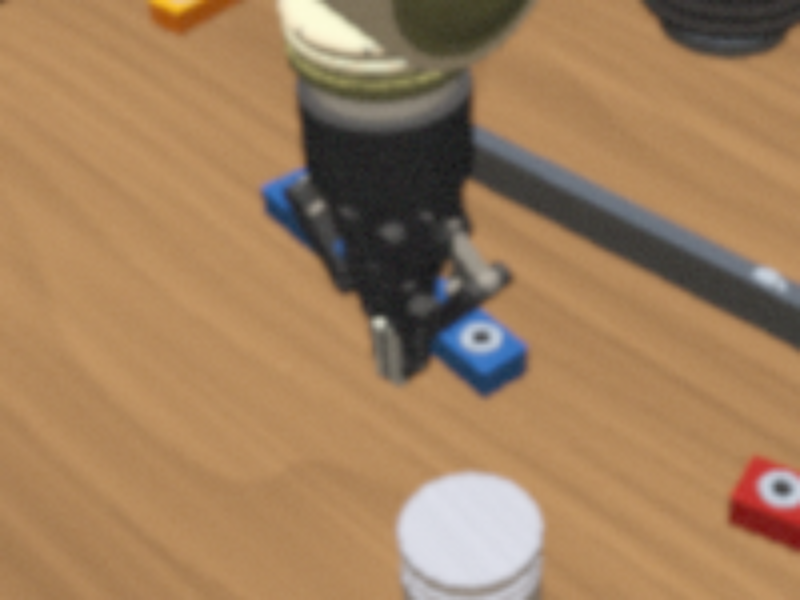

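The closed tip sits low at crop (400,378), between the piston and the bar's right end at (482,345), and below the bar's top. Now I'll push the right end to square the bar, then check.

```bash
cat >> p.py <<'E'
def look():
    cs=[bot.camera("scene"),bot.camera("side")]; o=[]
    for k,s in (("blue",[(315,200),(275,228)]),("red",[(153,168),(398,307)])):
        p,e=fit(cs,k,s); v=np.array([*p[:2],0])-A; o.append(np.array([v@n,v@t,p[2]-yaw,e])); print(k,"fence x,y,yaw,err",o[-1].round(4))
    return o,cs
E
python3 - <<'E'
from p import *
X,Y,z=map(float,open("st").read().split()); f0=F()
for d in (-.145,-.135,-.125,-.118): bot.move_linear(P(d,Y,z),max_speed=.05); print(d,(F()-f0).round(1))
bot.move_linear(P(-.16,Y,z),max_speed=.1); bot.move_linear(P(-.2,Y,.2),max_speed=.2)
o,cs=look(); print(bot.get_state()["time"])
cv2.imwrite("pics/s4.png",cv2.resize(cs[1]["img"][150:345,200:525],None,fx=2.4,fy=2.4))
E
```

```text
-0.145 [0.5 0.9 0.4]
-0.135 [1.3 1.3 0.6]
-0.125 [0.8 0.4 0.7]
-0.118 [ 1.4  0.9 -0.8]
blue fence x,y,yaw,err [-0.1058  0.1626 -3.3301  0.2971]
red fence x,y,yaw,err [-0.0893 -0.1662 -2.9545  0.22  ]
18.9333
```

View pics/s4.png

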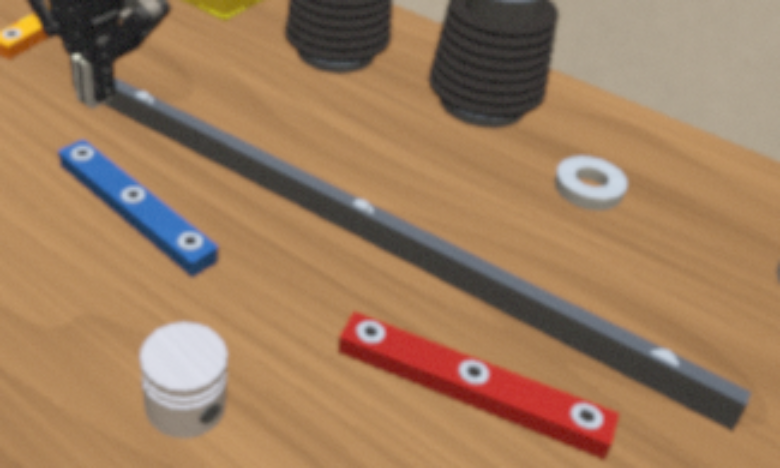

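The bar still hasn't moved (crop 133,195), and there was no contact force, so the tips must still be passing above 20 mm. I'll feel for the bench by touch behind the right end.

```bash
python3 - <<'E'
from p import *
X,Y=-.165,.1625-.07
bot.reach(P(X,Y,.06),q); bot.move_linear(P(X,Y,.02),max_speed=.1); bot.wait(.1); f0=F()
z=.02
while z>-.012:
    z-=.002; bot.move_linear(P(X,Y,z),max_speed=.03); s=bot.get_state(); g=(F()-f0)[2]; print(round(z,3),s["eef_pos"][2].round(4),g.round(1))
    if abs(g)>5: break
z+=.004; bot.move_linear(P(X,Y,z),max_speed=.03)
open("st","w").write(f"{X} {Y} {z}"); s=bot.get_state(); print(s["eef_pos"],s["orientation"],q,s["finger_gap"],s["time"])
E
```

```text
0.018 0.0181 0.9
0.016 0.0159 0.3
0.014 0.0139 0.5
0.012 0.0119 1.0
0.01 0.0099 1.3
0.008 0.0079 1.6
0.006 0.0059 0.9
0.004 0.0039 0.5
0.002 0.0019 0.0
0.0 -0.0001 0.5
-0.002 -0.0021 0.8
-0.004 -0.0039 3.5
-0.006 -0.0041 36.9
[ 0.43128225  0.08970795 -0.00211367] [ 6.10961715e-05 -3.21775949e-02  9.99482165e-01  1.59922852e-05] [ 6.12005962e-17 -3.21956682e-02  9.99481585e-01  1.97141610e-18] 0.00040325412222633254 23.75
```

The bench is felt at TCP z = -0.004, so the closed tips reach about 21 mm less than nominal. That explains both misses. I'll go back to the two-finger open push with the height corrected by touch.

```bash
python3 - <<'E'
from p import *
X,Y=-.172,.1625
bot.move_linear(P(X,.0925,.03),max_speed=.15); bot.open(); bot.move_linear(P(X,Y,.012),max_speed=.2); bot.move_linear(P(X,Y,-.003),max_speed=.08); f0=F(); z=-.003
while z>-.0105:
    z-=.002; bot.move_linear(P(X,Y,z),max_speed=.04); g=(F()-f0)[2]; print(round(z,3),g.round(1))
    if g>2.5: z+=.002; bot.move_linear(P(X,Y,z),max_speed=.04); break
f0=F()
for d in (-.14,-.1,-.06,-.05,-.047):
    bot.move_linear(P(d,Y,z),max_speed=.06); print(d,((F()-f0)@n).round(1),bot.get_state()["time"])
while d<-.036:
    d+=.002; bot.move_linear(P(d,Y,z),max_speed=.04); g=(F()-f0)@n; print(round(d,3),g.round(1))
    if abs(g)>8: break
bot.move_linear(P(d-.03,Y,z),max_speed=.1); bot.move_linear(P(d-.08,Y,.13),max_speed=.2)
o,cs=look(); print(bot.get_state()["time"])
cv2.imwrite("pics/s5.png",cv2.resize(cs[1]["img"][150:345,200:525],None,fx=2.4,fy=2.4))
E
```

```text
-0.005 -1.3
-0.007 -1.0
-0.009 -0.7
-0.011 -0.7
-0.14 -1.0 27.4333
-0.1 -0.4 28.25
-0.06 -0.1 29.0667
-0.05 -1.1 29.3833
-0.047 -1.2 29.6333
-0.045 -3.6
-0.043 -13.3
blue fence x,y,yaw,err [-0.0182  0.1652 -3.1485  0.7579]
red fence x,y,yaw,err [-0.0892 -0.1662  0.1886  0.2174]
31.5833
```

View pics/s5.png

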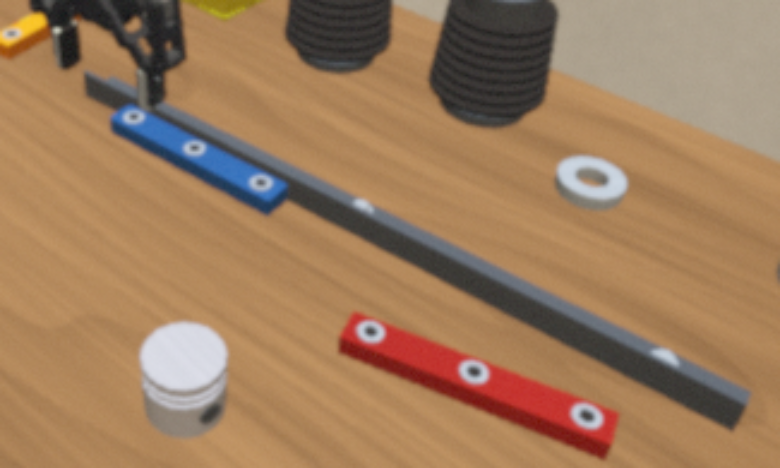

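The bar lies flush and parallel along the fence (crop 133,117 to 262,182). The fit gives x about -0.018, y about 0.165 and 0.4° of skew. The red bar hasn't moved and the gripper is clear.

```bash
python3 -c "
from cell import bot
print(bot.sign_off())"
```

```text
the job is handed in; nothing more can be done
None
```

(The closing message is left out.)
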